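# Replace the used-up chocolate tin in the slanted rack

## Task

One of the three look-alike tins in the slanted rack is nearly empty, and only its weight tells which: find it by lifting, stand it upright inside the tray on the bar, and put the fresh full tin from the tray into the rack in its place, right down on the stop and lying flat against its slats. The full tins stay in the rack, properly seated; don't let a tin fall over, and leave the mug, the salt jar and the spice jar where they are.

Things in the scene. Friction and masses are not known exactly. Their poses are not given: they have to be found in the camera images.
- rack: fixed slanted oak rack, 350 mm wide (y), 120 deep (x), 110 high; origin: on the bar top under the foot of the middle tin; -x: its front. Three seats, 105 mm apart. Tins in it lean 25 degrees from upright, lids towards -x, each with its foot on a slanted foot board (the stop) and lying against two front slats (the upper one 66 to 92 mm up the tin); the back is open.
- seat_left (a point): left seat of the rack seen from its front: where the centre of a seated tin's underside rests, 36 mm above the bar top; axes as the rack's, z up (the tin's axis leans 25 degrees towards the rack's -x). A 10 mm dowel, 41 mm high along the tin, stands either side (y) with 4.5 mm play; above it the tin's sides are free.
- seat_middle (a point): middle seat of the rack seen from its front: where the centre of a seated tin's underside rests, 36 mm above the bar top; axes as the rack's, z up (the tin's axis leans 25 degrees towards the rack's -x). A 10 mm dowel, 41 mm high along the tin, stands either side (y) with 4.5 mm play; above it the tin's sides are free.
- seat_right (a point): right seat of the rack seen from its front: where the centre of a seated tin's underside rests, 36 mm above the bar top; axes as the rack's, z up (the tin's axis leans 25 degrees towards the rack's -x). A 10 mm dowel, 41 mm high along the tin, stands either side (y) with 4.5 mm play; above it the tin's sides are free.
- tin_left: a lidded opaque tin, dark brown with a cream band and a dull gold lid, a plain cylinder 56 mm across and 110 mm tall; origin: centre of its underside, z: along its axis towards the lid. The four tins look exactly alike. This one starts in the left seat. It holds solid drinking-chocolate discs: about 350 to 470 g in all if full, about 150 g with only its last disc.
- tin_middle: a lidded opaque tin, dark brown with a cream band and a dull gold lid, a plain cylinder 56 mm across and 110 mm tall; origin: centre of its underside, z: along its axis towards the lid. The four tins look exactly alike. This one starts in the middle seat. It holds solid drinking-chocolate discs: about 350 to 470 g in all if full, about 150 g with only its last disc.
- tin_right: a lidded opaque tin, dark brown with a cream band and a dull gold lid, a plain cylinder 56 mm across and 110 mm tall; origin: centre of its underside, z: along its axis towards the lid. The four tins look exactly alike. This one starts in the right seat. It holds solid drinking-chocolate discs: about 350 to 470 g in all if full, about 150 g with only its last disc.
- tin_fresh: a lidded opaque tin, dark brown with a cream band and a dull gold lid, a plain cylinder 56 mm across and 110 mm tall; origin: centre of its underside, z: along its axis towards the lid. The four tins look exactly alike. This one is a full one (360 to 450 g) and starts upright on the tray.
- tray: the fixed shallow wooden tray, 270 mm (x) by 170 mm (y), with brass handles at its two short ends; origin: centre of its underside. Its floor is 8 mm above the bar top, inside the rim it measures 252 by 152 mm, the rim is 23 mm high.
- mug: bystander: blue-grey stoneware mug with handle, 84 mm across, 94 mm tall; origin: centre of its underside.
- salt_jar: bystander: glass jar with reddish contents and white lid, 60 mm across, 100 mm tall; origin: centre of its underside.
- spice_jar: bystander: small spice jar with green cap, 46 mm across, 105 mm tall; origin: centre of its underside.
There are look-alikes about, which are no part of the job. Leave any pink look-alike of the tin_middle alone.

How it is judged (in metres and radians):
At the end, for the whole second after the job is handed in: The nearly empty tin stands upright (0.08 rad) on the tray's floor, centre 20 mm or more inside the rim, weighing on it under 2.3 N; the fresh tin and the two full ones rest in the rack's three seats, each foot within 10 mm of its seat point and leaning 25 degrees within 0.12 rad ((distance between tin_fresh and seat_left below 0.01 m or distance between tin_fresh and seat_middle below 0.01 m or distance between tin_fresh and seat_right below 0.01 m) and angle between tin_fresh's own z axis and vertical between 0.316 and 0.556 rad and linear speed of tin_fresh below 0.02 m/s and (((distance between tin_left and seat_left below 0.01 m or distance between tin_left and seat_middle below 0.01 m or distance between tin_left and seat_right below 0.01 m) and angle between tin_left's own z axis and vertical between 0.316 and 0.556 rad and linear speed of tin_left below 0.02 m/s) or (x of tin_left in the frame of tray between -0.105 and 0.105 m and y of tin_left in the frame of tray between -0.055 and 0.055 m and z of tin_left in the frame of tray below 0.012 m and angle between tin_left's own z axis and vertical below 0.08 rad and linear speed of tin_left below 0.02 m/s and contact force between tin_left and tray between 0.7 and 2.3 N)) and (((distance between tin_middle and seat_left below 0.01 m or distance between tin_middle and seat_middle below 0.01 m or distance between tin_middle and seat_right below 0.01 m) and angle between tin_middle's own z axis and vertical between 0.316 and 0.556 rad and linear speed of tin_middle below 0.02 m/s) or (x of tin_middle in the frame of tray between -0.105 and 0.105 m and y of tin_middle in the frame of tray between -0.055 and 0.055 m and z of tin_middle in the frame of tray below 0.012 m and angle between tin_middle's own z axis and vertical below 0.08 rad and linear speed of tin_middle below 0.02 m/s and contact force between tin_middle and tray between 0.7 and 2.3 N)) and (((distance between tin_right and seat_left below 0.01 m or distance between tin_right and seat_middle below 0.01 m or distance between tin_right and seat_right below 0.01 m) and angle between tin_right's own z axis and vertical between 0.316 and 0.556 rad and linear speed of tin_right below 0.02 m/s) or (x of tin_right in the frame of tray between -0.105 and 0.105 m and y of tin_right in the frame of tray between -0.055 and 0.055 m and z of tin_right in the frame of tray below 0.012 m and angle between tin_right's own z axis and vertical below 0.08 rad and linear speed of tin_right below 0.02 m/s and contact force between tin_right and tray between 0.7 and 2.3 N))); the robot touches nothing.
It fails at once if a tin is knocked over or laid on its side (angle between any of tin_left, tin_middle, tin_right, tin_fresh's own z axis and vertical above 1.2 rad).
It fails at once if a tin falls or is put down on the floor or the low marble counter (height (world z) of any of tin_left, tin_middle, tin_right, tin_fresh below -0.02 m).
It fails at once if the mug, the salt jar or the spice jar is pushed more than 3 cm or tipped over (distance of any of mug, salt_jar, spice_jar from where it was at the start of the episode above 0.03 m or angle between any of mug, salt_jar, spice_jar's own z axis and vertical above 0.5 rad).
It also fails if it takes over 72 s, if anything falls off the work surface, if the arm or the gripper's body presses on something with over 40 N, if the wrist force passes 120 N, or if a joint passes its speed limit or range.

## Robot

A 6-joint arm with a two-finger parallel gripper is mounted at the origin on a cart in front of the work surface, level with it; the furniture and walls round the work are solid. World frame = base frame: x ahead of the robot, y to its left, z up, the work surface at z = 0. Lengths are in m, angles in degrees, forces in N, time in s.
With the tool pointing down it reaches from about 0.325 to 0.775 m from the base axis. Payload 5.5 kg.
Tool frame: the origin (TCP) lies at the centre of the arm's flange, where the gripper is bolted on; the fingertips stand 182 mm ahead of it and the grasp point (between the pads) lies 163 mm ahead of it; z points along the fingers, y is the direction in which the jaws open and shut (so a half turn about z gives the same grasp; the last joint's range is limited). The gripper opens to 88 mm and grips with 3 to 60 N. Pads are 20 mm wide; open, the fingers measure 115 mm over their backs; the gripper's body (75 mm by 178 mm) begins 61 mm behind the grasp point.
Start: joints at [-3.249, 5.22, 70.514, -0, 104.267, -3.249], TCP at [0.6, -0, 0.405] pointing down, gripper open.
Joint ranges: [-164.24, 164.24], [-49.07, 125.15], [9.68, 141.18], [-86.29, 266.29], [3.28, 154.24], [-151.56, 151.56]. Speed limits (degrees/s): [147.25, 147.25, 172.46, 180, 180, 180].

## Interface

Orientations are given as [roll, pitch, yaw] about the fixed x, y, z axes, in that order (R = Rz(yaw) Ry(pitch) Rx(roll)).
In Python, from station import r gives the robot as it stands. The module is installed in compiled form; this text tells all that it offers. Calls block until the motion is done:
- r.reach(position, orientation): joint-space move of the TCP to a pose.
- r.servo_line(position, rotation=None, speed=0.15): straight line of the TCP; rotation=None keeps the orientation; speed is the mean speed in m/s.
- r.move_joints(angles): joint-space move.
- r.let_go() and r.grab(squeeze=None): open the fingers fully, or close them until they stop; squeeze is the grip in N (None keeps the last).
- r.wait(seconds).
- r.inverse_kinematics(position, orientation): joint angles nearest the present ones, or None.
- r.sense(): the state.
- r.snapshot(name): name is "scene" or "side" or "wrist"; returns a dict with "frame" (384x512x3 uint8, red, green, blue), "fx", "fy", "cx", "cy" (pixels), "R" (3x3) and "t" (3): a world point X has camera coordinates R X + t. Camera axes: x right, y down, z forward; pixel columns grow to the right and rows downward; lengths in m; the calibration is good to about 2 mm. A picture is of the moment at which its call begins. There is no depth.
A pose or a line that the arm cannot do raises r.IKError and nothing moves.
- r.hand_in(): hands the job in, once; it reports no verdict.
The state is a dict: "clock": time; "joints": joint angles; "joint_vel": joint speeds; "joint_torque": joint torques, N m; "tcp_pos": TCP position; "orientation": TCP orientation; "contact_force": force on the tool from outside, world axes, zero at the start; "torque": the same for the moment, N m; "opening": finger opening in m.
Only numpy, scipy, OpenCV 4.12 (cv2) and the standard library are available. Lean on these libraries where they do the work, as an engineer would, in place of code of your own. Each camera call takes 0.05 s, during which the arm holds its last target. There are 200 camera calls.

## Working session

There is one attempt and no reset: what is moved stays moved. The work goes in short steps, each a Python script; the robot and the scene stay as the last script left them, time stands still between calls to the robot, and variables do not carry over. Pictures are saved under pics/ and viewed, about 8 in all and at most 12, crops included, and the job is handed in when it is done.

```bash
mkdir -p pics; cat > h.py <<'E'
import numpy as np, cv2
from station import r
def snap(n,f=None):
    s=r.snapshot(n)
    if f: cv2.imwrite('pics/'+f,cv2.cvtColor(s['frame'],cv2.COLOR_RGB2BGR))
    return s
def ray(s,u,v):
    R=np.array(s['R']);t=np.array(s['t'])
    d=R.T@np.array([(u-s['cx'])/s['fx'],(v-s['cy'])/s['fy'],1]);return -R.T@t,d/np.linalg.norm(d)
def onz(s,u,v,z):
    c,d=ray(s,u,v);return c+d*(z-c[2])/d[2]
def tri(obs):
    A=np.zeros((3,3));b=np.zeros(3)
    for s,u,v in obs:
        c,d=ray(s,u,v);P=np.eye(3)-np.outer(d,d);A+=P;b+=P@c
    X=np.linalg.solve(A,b)
    res=[np.linalg.norm((np.eye(3)-np.outer(d,d))@(X-c)) for c,d in [ray(*o) for o in obs]]
    return X,res
def proj(s,X):
    p=np.array(s['R'])@X+np.array(s['t']);return s['fx']*p[0]/p[2]+s['cx'],s['fy']*p[1]/p[2]+s['cy']
E
python3 - <<'E'
from h import *
import pickle
ss={n:snap(n) for n in("scene","side")}
pickle.dump(ss,open('s0.pkl','wb'))
for n in ss: 
  f=cv2.cvtColor(ss[n]['frame'],cv2.COLOR_RGB2BGR)
  cv2.imwrite(f'pics/{n}0.png',cv2.resize(f,(768,576),interpolation=cv2.INTER_CUBIC))
  print(n,ray(ss[n],256,192),ss[n]['fx'])
w=snap("wrist");print(ray(w,256,192),w['fx']);print(r.sense())
E
```

```text
scene (array([0.03537842, 1.0725528 , 0.75660252]), array([ 0.35549032, -0.75680875, -0.54851358])) 400.4468209670472
side (array([0.91033978, 1.15878034, 0.75771539]), array([-0.30754986, -0.79172638, -0.52780907])) 364.3046386534089
(array([0.59983657, 0.06987494, 0.38506125]), array([ 0.00329893, -0.24042396, -0.97066237])) 290.86417852731205
{'clock': 0.15, 'joints': array([-3.24912987e+00,  5.25343881e+00,  7.05659922e+01, -2.10750799e-04,
        1.04266627e+02, -3.24966234e+00]), 'joint_vel': array([ 0.06621658, -0.1452789 , -0.13296834,  0.10888302,  0.02804253,
        0.00225864]), 'joint_torque': array([ 1.35033202e-03, -4.47044814e+01, -4.06907630e+01,  6.99103042e-02,
        2.74600578e-02, -1.16549641e-04]), 'tcp_pos': array([ 6.00048504e-01, -9.93676258e-06,  4.03764295e-01]), 'orientation': array([-1.79914069e+02, -4.67436916e-03,  9.00004772e+01]), 'contact_force': array([ 0.86186275, -0.48766665,  0.83701045]), 'torque': array([-0.01737644, -0.02618833, -0.08502394]), 'opening': 0.08758439141321915}
```

View pics/scene0.png

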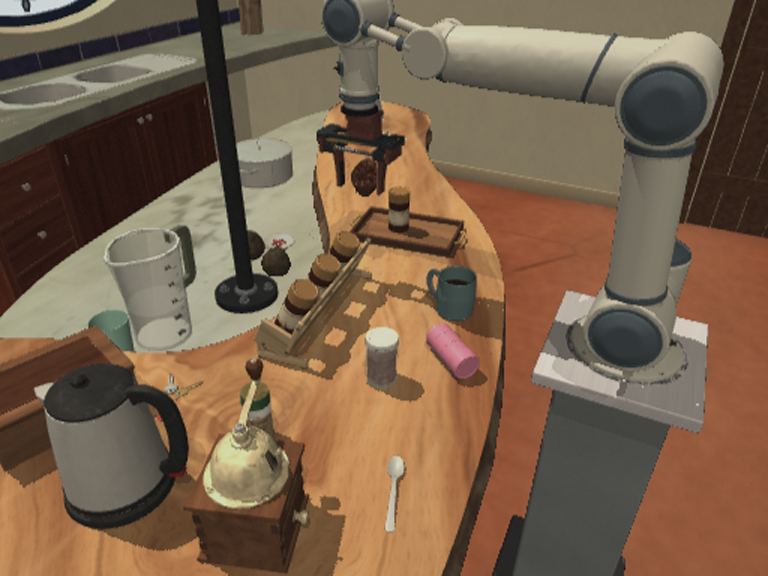

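View pics/side0.png

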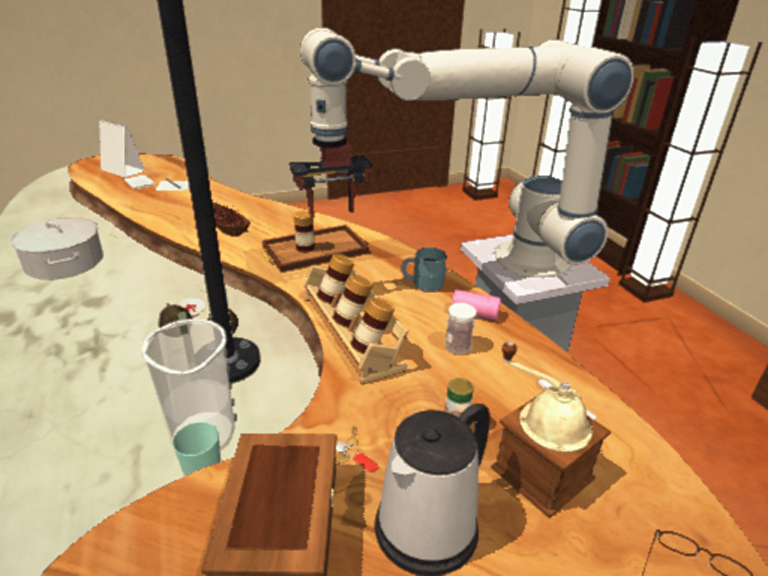

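The two views show the rack tins' lids (side: 340,265 / 357,287 / 378,310; scene: 346,240 / 323,263 / 300,290), the fresh tin on the tray (scene 399,205), and a black pole behind the rack. Next come rough positions.

```bash
python3 - <<'E'
from h import *
import pickle
ss=pickle.load(open('s0.pkl','rb'));a,b=ss['scene'],ss['side'];k=1.5
def p(n,x,y): print(n,*[np.round(q,3) for q in tri([(a,x[0]/k,x[1]/k),(b,y[0]/k,y[1]/k)])])
p('lid farfromCam',(346,240),(340,265));p('lid mid',(323,263),(357,287));p('lid near',(300,290),(378,310))
p('freshlid',(399,190),(302,216));p('jar lid',(382,338),(461,314));p('spice',(255,397),(459,390));p('mug top',(458,278),(431,257))
p('tray cornerR',(466,246),(367,240));p('tray back corner',(352,238),(273,266));p('tray',(368,210),(263,243))
for n,s,u,v in(('trayR',a,466,246),('poleb',a,246,292),('poleb',b,240,358),('pink',a,453,350),('knob',a,255,368)): print(n,onz(s,u/k,v/k,0.02 if n!='poleb' else 0.0))
p('pole',(225,150),(200,200))
p('pole',(222,100),(195,150))
E
```

```text
lid farfromCam [0.601 0.068 0.121] [0.004 0.004]
lid mid [0.595 0.178 0.124] [0.004 0.004]
lid near [0.583 0.283 0.125] [0.002 0.002]
freshlid [ 0.619 -0.253  0.11 ] [0.003 0.003]
jar lid [0.399 0.306 0.091] [0.002 0.002]
spice [0.514 0.526 0.091] [0.002 0.002]
mug top [0.349 0.041 0.084] [0.001 0.001]
tray cornerR [ 0.423 -0.249 -0.   ] [0.002 0.002]
tray back corner [ 0.721 -0.184 -0.011] [0.008 0.008]
tray [ 0.73  -0.294  0.015] [0.002 0.002]
trayR [ 0.41175173 -0.20926007  0.02      ]
poleb [0.79802719 0.18351472 0.        ]
poleb [0.86365755 0.19520595 0.        ]
pink [0.29893292 0.19362066 0.02      ]
knob [0.60972915 0.4068498  0.02      ]
pole [0.89  0.076 0.302] [0.017 0.017]
pole [0.885 0.072 0.406] [0.014 0.014]
```

```bash
python3 - <<'E'
from h import *
import pickle
W=[]
for p in[(0.52,0.27,0.43),(0.52,0.11,0.43),(0.52,-0.18,0.43),(0.52,-0.32,0.43)]:
    r.reach(p,[180,0,180]); r.wait(.3); W.append(snap("wrist")); print(r.sense()['tcp_pos'],r.sense()['joints'].round(0),r.sense()['clock'])
pickle.dump(W,open('w.pkl','wb'))
im=[cv2.cvtColor(w['frame'],cv2.COLOR_RGB2BGR) for w in W]
cv2.imwrite('pics/w1.png',cv2.resize(im[1],(768,576),interpolation=cv2.INTER_CUBIC))
cv2.imwrite('pics/w2.png',cv2.resize(im[2],(768,576),interpolation=cv2.INTER_CUBIC))
E
```

```text
[0.52035341 0.26937488 0.42991215] [ 24.   3.  70.  -0. 107. -66.] 1.5917
[0.52005535 0.11098157 0.42978795] [  8.  -5.  78.   0. 107. -82.] 2.625
[ 0.52019371 -0.17928662  0.43005238] [ -23.   -2.   75.    0.  107. -113.] 4.0917
[ 0.52023676 -0.31897354  0.43042716] [ -35.    7.   66.    0.  107. -125.] 5.0583
```

View pics/w1.png

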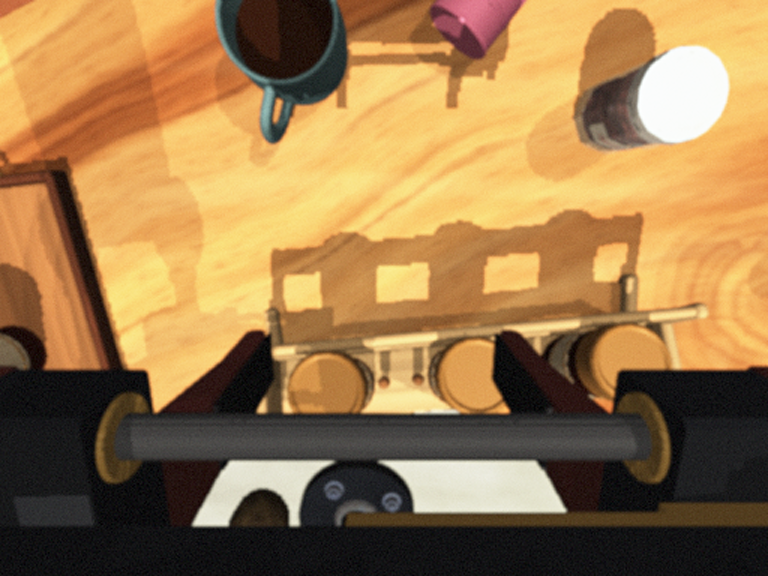

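View pics/w2.png

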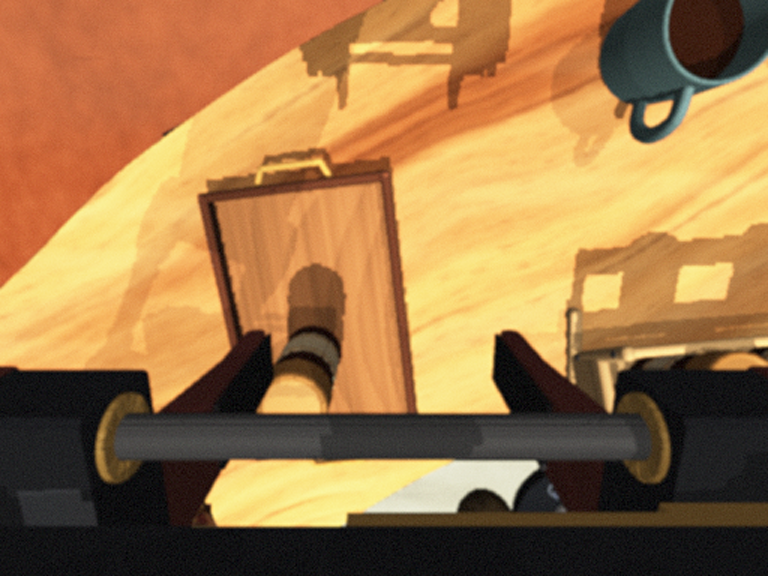

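The wrist views show the rack front with lids at rows 350-410 (near the gripper shadow area) and the tray corners at (207,195) and (385,180). The gripper hides the lower part, so I'll shift the camera outward.

```bash
python3 - <<'E'
from h import *
import pickle
W=[]
for p in[(0.66,-0.30,0.40),(0.66,-0.20,0.40),(0.68,0.10,0.40),(0.67,0.26,0.40)]:
    r.reach(p,[180,0,180]); r.wait(.3); W.append(snap("wrist"))
print(r.sense()['clock'])
pickle.dump(W,open('w.pkl','wb'))
im=[cv2.cvtColor(w['frame'],cv2.COLOR_RGB2BGR)[:260] for w in W]
c=np.vstack([np.hstack(im[:2]),np.hstack(im[2:])])
cv2.imwrite('pics/w3.png',cv2.resize(c,(800,int(c.shape[0]*800/1024)),interpolation=cv2.INTER_AREA))
E
```

```text
9.4083
```

View pics/w3.png

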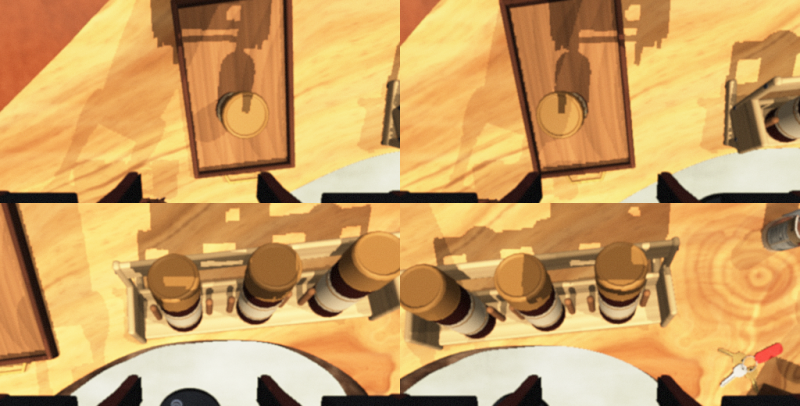

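The crops show the fresh tin lid clearly at panel (245,115)/(560,115), tray corners, and three rack lids with cream bands. I'll detect the lids by shape.

```bash
python3 - <<'E'
from h import *
import pickle
W=pickle.load(open('w.pkl','rb'))
guess={0:[(245,115)],1:[(160,115)],2:[(172,72),(272,67),(376,52)],3:[(22,85),(119,72),(221,62)]}
pan=[]
for i,w in enumerate(W):
    f=cv2.cvtColor(w['frame'],cv2.COLOR_RGB2BGR);hsv=cv2.cvtColor(f,cv2.COLOR_BGR2HSV)
    g=cv2.medianBlur(cv2.cvtColor(f,cv2.COLOR_BGR2GRAY),3); o=f.copy()
    for u,v in guess[i]:
        u,v=int(u*1.28),int(v*1.28); print(i,(u,v),[hsv[v+dy,min(511,max(0,u+dx))].tolist() for dx,dy in((0,0),(-15,0),(15,0),(0,15),(0,-22),(0,36))])
        x0,y0=max(0,u-50),max(0,v-50)
        c=cv2.HoughCircles(g[y0:v+50,x0:u+50],cv2.HOUGH_GRADIENT,1.5,8,param1=80,param2=12,minRadius=24,maxRadius=38)
        if c is not None:
            for a,b,rr in c[0][:2]: print('  ',a+x0,b+y0,rr); cv2.circle(o,(int(a+x0),int(b+y0)),int(rr),(0,255,0),1)
    pan.append(o[:200])
c=np.vstack([np.hstack(pan[:2]),np.hstack(pan[2:])])
E
```

```text
0 (313, 147) [[18, 153, 239], [18, 154, 239], [18, 155, 239], [18, 159, 237], [16, 163, 158], [14, 157, 217]]
   308.75 141.25 30.45
   314.75 148.75 30.45
1 (204, 147) [[16, 164, 215], [15, 166, 213], [18, 155, 239], [16, 166, 217], [14, 177, 108], [14, 158, 229]]
   204.25 147.25 32.1
   190.75 147.25 35.4
2 (220, 92) [[15, 172, 154], [15, 174, 154], [15, 171, 157], [15, 179, 162], [15, 169, 155], [15, 173, 180]]
   220.25 102.75 37.05
   217.25 84.75 37.05
2 (348, 85) [[16, 175, 157], [15, 180, 153], [15, 175, 153], [15, 175, 153], [15, 176, 155], [16, 178, 83]]
   346.75 89.75 37.05
   339.25 100.25 37.05
2 (481, 66) [[16, 169, 219], [16, 170, 218], [16, 169, 214], [16, 172, 218], [16, 170, 216], [15, 179, 170]]
   469.25 78.25 35.4
   485.75 66.25 32.1
3 (28, 108) [[15, 176, 177], [15, 173, 181], [16, 177, 177], [15, 174, 176], [15, 175, 179], [15, 175, 160]]
   41.25 112.75 37.05
   27.75 106.75 28.8
3 (152, 92) [[16, 169, 208], [16, 175, 208], [15, 176, 148], [15, 172, 210], [16, 173, 211], [15, 173, 168]]
   150.75 90.75 35.4
   161.25 99.75 37.05
3 (282, 79) [[14, 178, 146], [15, 180, 140], [15, 177, 148], [15, 171, 146], [16, 181, 145], [13, 174, 72]]
   285.25 82.25 35.4
   280.75 89.75 35.4
```

```bash
python3 - <<'E'
from h import *
import pickle
W=pickle.load(open('w.pkl','rb'))
def pan(i,x0,y0,w,h,k):
    f=cv2.cvtColor(W[i]['frame'],cv2.COLOR_RGB2BGR)
    o=cv2.resize(f[y0:y0+h,x0:x0+w],None,fx=k,fy=k,interpolation=cv2.INTER_CUBIC)
    for x in range(-(-x0//20)*20,x0+w,20): cv2.line(o,(int((x-x0)*k),0),(int((x-x0)*k),5 if x%100 else 14),(0,0,255),1)
    for y in range(-(-y0//20)*20,y0+h,20): cv2.line(o,(0,int((y-y0)*k)),(5 if y%100 else 14,int((y-y0)*k)),(0,0,255),1)
    return o
a=pan(2,160,35,350,140,800/350);b=pan(3,0,35,350,110,800/350)
cv2.imwrite('pics/z.png',np.vstack([a,b])[:600])
E
```

```text
(no output)
```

View pics/z.png

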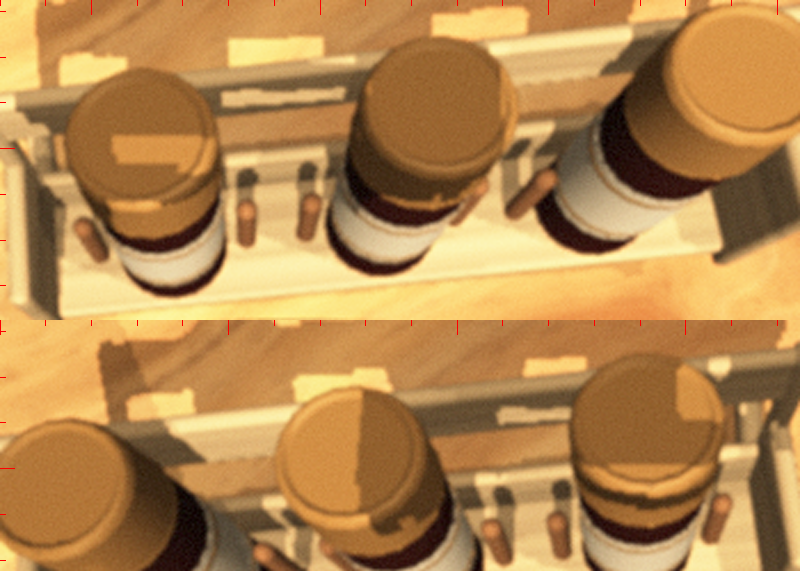

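The zoom shows all three lid discs and the dowels. Disc centres are about (142,134), (435,102), (745,67) in the top panel and (60,484), (350,451), (645,418) in the bottom one.

```bash
python3 - <<'E'
from h import *
import pickle
W=pickle.load(open('w.pkl','rb'));k=800/350
A=[(142,134),(435,102),(745,67)];B=[(60,484),(350,451),(645,418)]
L=[]
for a,b in zip(A,B):
    X,res=tri([(W[2],160+a[0]/k,35+a[1]/k),(W[3],b[0]/k,35+(b[1]-320)/k)]);print(X.round(4),np.round(res,4));L.append(X)
L=np.array(L);d=L[2]-L[0];print(np.degrees(np.arctan2(-d[0],d[1])),np.linalg.norm(d))
# dowel tops (right seat's & mid's): top panel vs bottom panel
# fresh
X,res=tri([(W[0],314.5,147.5),(W[1],204.5,147)]);print('fresh',X,res)
# tray inner corners far edge: panel w3
for n,(i,u,v) in dict(a=(0,198,172),b=(0,293,164),c=(0,178,3),d=(0,286,0),a1=(1,540,174),b1=(1,634,166),c1=(1,503,2),d1=(1,612,0)).items():
    print(n,onz(W[i],(u-(400 if i else 0))*1.28,v*1.28,0.023).round(3))
E
```

```text
[0.5919 0.0745 0.1349] [0.0001 0.0001]
[0.5808 0.1776 0.1317] [0.0001 0.0001]
[0.5702 0.282  0.1349] [0.0001 0.0001]
5.963585781224749 0.20861455960686892
fresh [ 0.61562017 -0.24470424  0.11613288] [np.float64(0.00013284094781813171), np.float64(0.00013284094781828632)]
a [ 0.719 -0.301  0.023]
b [ 0.705 -0.143  0.023]
c [ 0.469 -0.328  0.023]
d [ 0.465 -0.178  0.023]
a1 [ 0.722 -0.298  0.023]
b1 [ 0.708 -0.142  0.023]
c1 [ 0.468 -0.333  0.023]
d1 [ 0.466 -0.181  0.023]
```

```bash
python3 - <<'E'
from h import *
import pickle
ss=pickle.load(open('s0.pkl','rb'))
f=cv2.cvtColor(ss['side']['frame'],cv2.COLOR_RGB2BGR)[160:260,190:290]
g=cv2.cvtColor(ss['scene']['frame'],cv2.COLOR_RGB2BGR)[150:250,165:265]
cv2.imwrite('pics/sz.png',np.hstack([cv2.resize(q,(400,400),interpolation=cv2.INTER_CUBIC) for q in(f,g)]))
W=pickle.load(open('w.pkl','rb'));k=800/350
c6=np.radians(6);o=np.array([.6272,.1829,0]);ex=np.array([np.cos(c6),np.sin(c6),0]);ey=np.array([-np.sin(c6),np.cos(c6),0])
for n,i,u,v in(('rb',2,60,315),('rb mid',2,40,250),('rb top',2,45,150),('lb bot',2,715,255),('lb in',3,765,500),('lb',3,790,560)):
  for z in(0.02,.06,.1):
    p=onz(W[i],(160 if i==2 else 0)+u/k,35+(v-(320 if i==3 else 0))/k,z)-o;print(n,z,(p@ex).round(3),(p@ey).round(3))
E
```

```text
rb 0.02 0.032 -0.173
rb 0.06 0.026 -0.162
rb 0.1 0.019 -0.152
rb mid 0.02 -0.004 -0.178
rb mid 0.06 -0.007 -0.167
rb mid 0.1 -0.009 -0.156
rb top 0.02 -0.055 -0.166
rb top 0.06 -0.051 -0.157
rb top 0.1 -0.048 -0.147
lb bot 0.02 0.036 0.183
lb bot 0.06 0.03 0.154
lb bot 0.1 0.023 0.125
lb in 0.02 -0.013 0.175
lb in 0.06 -0.014 0.165
lb in 0.1 -0.014 0.154
lb 0.02 0.019 0.188
lb 0.06 0.015 0.176
lb 0.1 0.011 0.164
```

View pics/sz.png

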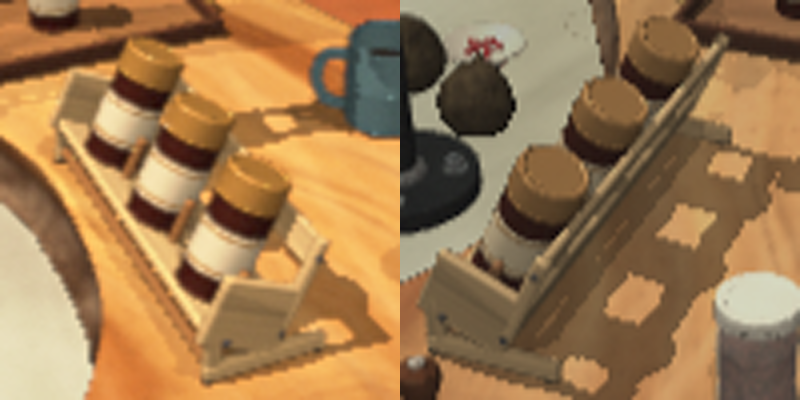

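End boards stop well below mid-tin, so fingertips at 65 mm up the tin clear them. Now I weigh the tins.

```bash
cat >> h.py <<'E'
yaw=np.radians(6.0);EX=np.array([np.cos(yaw),np.sin(yaw),0]);EY=np.array([-np.sin(yaw),np.cos(yaw),0]);Z=np.array([0,0,1.])
a25=np.radians(25);AX=-np.sin(a25)*EX+np.cos(a25)*Z;NX=np.cos(a25)*EX+np.sin(a25)*Z
MID=np.array([.6272,.1829,.036]);SEAT=dict(left=MID+.105*EY,middle=MID,right=MID-.105*EY)
OT=[180,25,186];OV=[180,0,186]
S=.084
def tcp(foot,ax=AX,s=S): return list(foot+ax*(s+.163))
def force(n=12):
    F=[]
    for _ in range(n): r.wait(.04);F.append(r.sense()['contact_force'])
    return np.mean(F,0)
E
python3 - <<'E'
from h import *
r.let_go()
for n in('left','middle','right'):
    f=SEAT[n]
    r.reach(tcp(f+AX*.09),OT); r.servo_line(tcp(f),speed=.1); r.wait(.2)
    F0=force(); r.grab(25); op=r.sense()['opening']; F1=force(4)
    r.servo_line(tcp(f+AX*.012+NX*.004),speed=.04); r.wait(.2); F=force()
    print(n,'free',F0.round(2),'closed',F1.round(2),'lift',(F-F0).round(2),'open',round(op,4),r.sense()['clock'],flush=True)
    if -(F-F0)[2]<2.5: break
    r.servo_line(tcp(f),speed=.04); r.let_go(); r.servo_line(tcp(f+AX*.09),speed=.15)
E
```

```text
left free [0.06 0.11 0.19] closed [ 0.05 -0.93  0.26] lift [-0.08 -0.24 -1.46] open 0.0564 14.1417
```

```bash
cat >> h.py <<'E'
TR=np.array([.509,-.242,.008])
def lower(foot,ax,d,F0,steps=8,dz=.0015,thr=1.0):
    "step on along d until the reaction along d exceeds thr"
    for i in range(steps):
        F=force(3)-F0
        if -F@d>thr: break
        foot=foot+d*dz; r.servo_line(tcp(foot,ax),speed=.02)
    print('lowered',i,'foot',foot.round(4),(force(4)-F0).round(2)); return foot
E
python3 - <<'E'
from h import *
f=SEAT['left']
r.servo_line(tcp(f+AX*.16),speed=.15); r.wait(.2); print(force().round(2),'tare .06 .11 .19')
r.reach(tcp(TR+Z*.15,Z),OV); r.servo_line(tcp(TR+Z*.01,Z),speed=.12); r.wait(.3)
F0=force();print(F0.round(2)); ft=lower(TR+Z*.006,Z,-Z,F0,thr=.6)
r.let_go(); r.wait(.2); r.servo_line(tcp(ft+Z*.13,Z),speed=.15); r.wait(.2)
r.reach([.62,-.24,.40],OV) ; r.wait(.3); import pickle
s=snap("wrist"); r2=snap("scene"); pickle.dump((s,r2),open('w2.pkl','wb'))
f=cv2.cvtColor(s['frame'],cv2.COLOR_RGB2BGR)[:270]; g=cv2.cvtColor(r2['frame'],cv2.COLOR_RGB2BGR)[110:245,180:340]
c=np.hstack([cv2.resize(f,(512,270)),cv2.resize(g,(288,270))]);cv2.imwrite('pics/p1.png',c);print(r.sense()['clock'])
E
```

```text
[ 0.47  0.   -1.34] tare .06 .11 .19
[-0.09  0.14 -1.53]
lowered 5 foot [ 0.509  -0.242   0.0065] [-0.65 -3.38  7.11]
25.3333
```

View pics/p1.png

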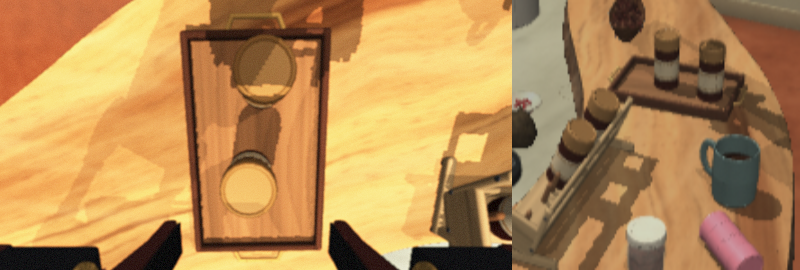

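The wrist view shows the light tin standing inside the tray's near end (lid at 265,70), the fresh tin at (248,188), and the left seat empty. Next is the transfer of the fresh tin.

```bash
python3 - <<'E'
from h import *
import pickle
s,_=pickle.load(open('w2.pkl','rb'))
near=onz(s,(190+321)/2,37,.023);far=onz(s,(201+316)/2,246,.023);L=onz(s,265,70,.118);c=(near+far)/2
d=(far-near)/np.linalg.norm(far-near);e=np.array([-d[1],d[0],0]);print('tray c',c,'yaw',np.degrees(np.arctan2(d[1],d[0])),'tin local',(L-c)@d,(L-c)@e)
P=onz(s,248.5,188,.118);print('fresh',P)
fr=np.array([(P[0]+.6156)/2,(P[1]-.2447)/2,.008])
r.reach(tcp(fr+Z*.12,Z),OV); r.servo_line(tcp(fr,Z),speed=.12); r.wait(.2); F0=force()
r.grab(25); print('open',r.sense()['opening'])
r.servo_line(tcp(fr+Z*.16,Z),speed=.15); r.wait(.2); print('weight',(force()-F0).round(2))
f=SEAT['left']
r.reach(tcp(f+AX*.16+NX*.004),OT); r.servo_line(tcp(f+AX*.012+NX*.004),speed=.12); r.wait(.3)
F0=force(); print('F0',F0.round(2)); g=lower(f+AX*.012+NX*.004,AX,-AX,F0,steps=12,thr=2.5)
g=lower(g,AX,-NX,force(6),steps=8,dz=.0012,thr=2.0)
print('offset',(g-f).round(4),'AX',(g-f)@AX,'NX',(g-f)@NX,r.sense()['clock'])
E
```

```text
tray c [ 0.58817083 -0.23891352  0.023     ] yaw 6.955221208860461 tin local -0.07758290281297038 0.007060049265441932
fresh [ 0.61350407 -0.24499113  0.118     ]
open 0.05663069675712655
weight [ 0.07  0.01 -4.4 ]
F0 [-0.03 -0.12 -4.26]
lowered 9 foot [0.6205 0.2878 0.0363] [-4.55 -2.8   5.87]
lowered 1 foot [0.6194 0.2877 0.0358] [ 1.46 -1.06  3.34]
offset [ 0.0032  0.0003 -0.0002] AX -0.0014999999999998669 NX 0.0027999999999997675 38.625
```

```bash
python3 - <<'E'
from h import *
import pickle
f=SEAT['left']
r.let_go(); r.wait(.3); q=np.array(r.sense()['tcp_pos']); r.servo_line(list(q+AX*.10),speed=.15)
W=[]
for p in[(.68,.10,.40),(.67,.26,.40)]:
    r.reach(p,[180,0,180]); r.wait(.3); W.append(snap("wrist"))
b=snap("side"); pickle.dump((W,b),open('w3.pkl','wb'));k=800/350
o=[cv2.resize(cv2.cvtColor(w['frame'],cv2.COLOR_RGB2BGR)[35:35+h,x:x+350],None,fx=k,fy=k,interpolation=cv2.INTER_CUBIC) for w,x,h in((W[0],160,140),(W[1],0,122))]
cv2.imwrite('pics/z2.png',np.vstack(o)[:600]);print(r.sense()['clock'])
E
```

```text
42.7583
```

View pics/z2.png

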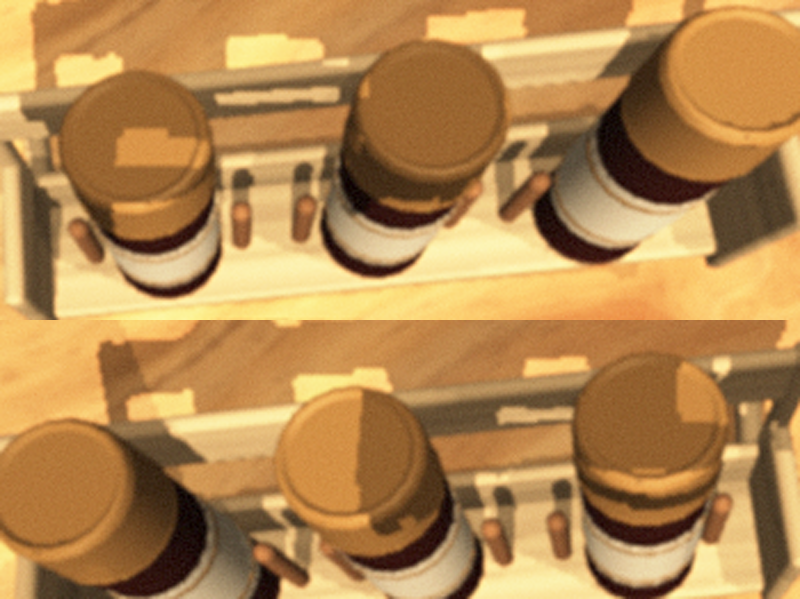

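The top panel shows the left seat's tin foot about 10 zoom px (~4 mm) further back than before (585,262 against 585,252), while the other two moved about 2 px. So it is in the seat, but its foot is not quite against the lower slat. I'll regrip it, unweight it slightly and push it to the slats.

```bash
python3 - <<'E'
from h import *
import pickle
f=SEAT['left']+NX*.002
r.reach(tcp(f+AX*.09),OT); r.servo_line(tcp(f),speed=.1); r.wait(.2); F0=force(6)
r.grab(12); r.servo_line(tcp(f+AX*.004),speed=.03); r.wait(.2); F1=force(6); print('lift',(F1-F0).round(2))
g=lower(f+AX*.004,AX,-NX,F1,steps=7,dz=.001,thr=4)
g=lower(g,AX,-AX,force(6),steps=6,dz=.001,thr=2.5)
print('AX',(g-f)@AX,'NX',(g-SEAT['left'])@NX)
r.let_go(); r.wait(.3); q=np.array(r.sense()['tcp_pos']); r.servo_line(list(q+AX*.10),speed=.15)
W=[]
for p in[(.68,.10,.40),(.67,.26,.40)]:
    r.reach(p,[180,0,180]); r.wait(.3); W.append(snap("wrist"))
pickle.dump(W,open('w4.pkl','wb'));k=800/350
o=[cv2.resize(cv2.cvtColor(w['frame'],cv2.COLOR_RGB2BGR)[35:35+h,x:x+350],None,fx=k,fy=k,interpolation=cv2.INTER_CUBIC) for w,x,h in((W[0],160,140),(W[1],0,122))]
cv2.imwrite('pics/z3.png',np.vstack(o)[:600]);print(r.sense()['clock'])
E
```

```text
lift [ 0.37 -0.82 -3.72]
lowered 2 foot [0.6145 0.2871 0.0396] [ 6.62  1.37 -0.38]
lowered 1 foot [0.615  0.2872 0.0387] [-1.95 -0.44  3.48]
AX 0.003000000000000005 NX -5.2290507044386127e-17
52.4667
```

View pics/z3.png

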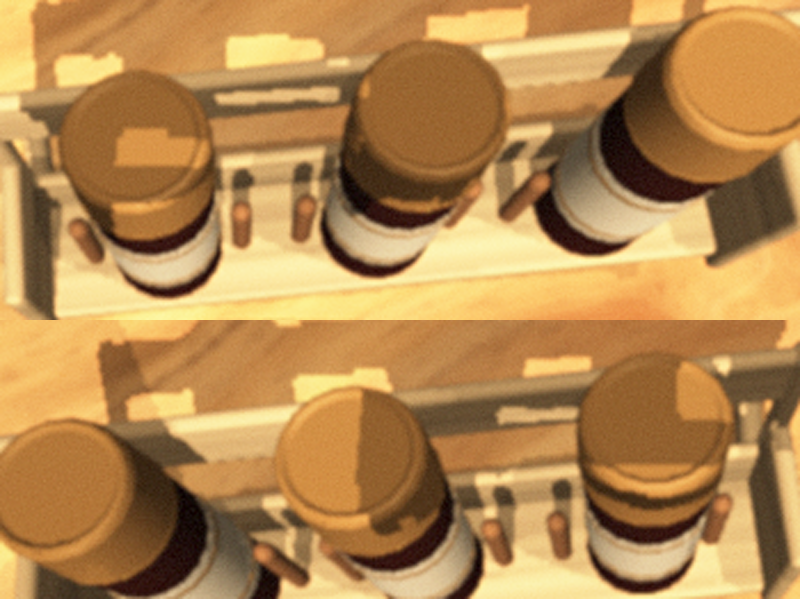

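The foot is now at (585,253) in the top panel, matching the original seated position. Its lid is level with the others, and the middle and right tins haven't moved.

```bash
python3 - <<'E'
from h import *
import pickle
W=pickle.load(open('w4.pkl','rb'));k=800/350
print(tri([(W[0],160+740/k,35+70/k),(W[1],652/k,35+97/k)]),SEAT['left']+AX*.11)
r.hand_in();print(r.sense()['clock'])
E
```

```text
(array([0.56949074, 0.28460581, 0.13305863]), [np.float64(0.00022608502496660937), np.float64(0.00022608502496662875)]) [0.56999117 0.28246548 0.13569386]
the job is handed in; nothing more can be done
the job is handed in; nothing more can be done
```

The swap is done and handed in, with the arm clear of everything. The last clock reading before the hand-in was 52.5 s.

- **Nearly empty tin:** the left tin weighed about 1.5 N (roughly 150 g), so it was the nearly empty one. The middle and right tins did not need lifting. It stands in the tray about 78 mm short of the centre along x and 7 mm off in y. It looked upright in the wrist and scene pictures, but I did not measure its tilt.
- **Fresh tin:** it weighed about 4.4 N and went into the left seat. After the first placing its foot sat about 4 mm back from its proper place. I regripped it, unweighted it, pushed it against the slats and lowered it again.
- **Last checks:** the fresh tin's foot is back where the original tin's was. Its lid centre measures within 3.5 mm of where a seated tin's should be. The middle and right tins look unmoved.
- **Not checked:** I did not measure the mug, salt jar or spice jar again at the end. The arm stayed well clear of them throughout.

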